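# Shut and bolt the sprung flap of the key-return box

## Robot

A 6-joint arm with a two-finger parallel gripper is mounted at the origin on the work surface. World frame = base frame: x ahead of the robot, y to its left, z up, the work surface at z = 0. Lengths are in m, angles in rad, forces in N, time in s.
With the tool pointing down it reaches from about 0.25 to 0.725 m from the base axis. Payload 4 kg.
Tool frame: the origin (TCP) lies where the fingers leave the gripper's body, on its centre line; the fingertips stand 73 mm ahead of it and the grasp point (between the pads) lies 54 mm ahead of it (bot.tip_reach is the z of the fingertips in the tool frame, in m); z points along the fingers, x is the direction in which the jaws open and shut, and the axes are right-handed (so a half turn about z gives the same grasp; the last joint's range is limited). The gripper opens to 85 mm and grips with 20 to 120 N. Pads are 22 mm wide; open, the fingers measure 114 mm over their backs; the gripper's body (76 mm by 85 mm) begins 54 mm behind the grasp point. The pads swing forward as they close: fully open they stand 13 mm farther back than shut.
Start: joints at [-1.155, 0.241, 0.005, 1.335, 0, 1.571], TCP at [0.202, -0.457, 0.304] pointing down, gripper open.
Joint ranges: [-2.72, 2.72], [-1.05, 1.87], [-1.09, 1.28], [-1.99, 2.15], [-1.42, 1.44], [-3.14, 3.14]. Speed limits (rad/s): [2.79, 2.79, 3.14, 3.14, 3.14, 3.14].

## Interface

Orientations are given as a unit quaternion [x, y, z, w].
In Python, from workcell import bot, vision, job_done gives the robot as it stands.
- The arm moves only by the tool drive_tool, never from a script. Its argument "steps" is one flat list of numbers, 7 for each row, row after row: the shift along the tool's x, y, z in m, then the turn, a rotation vector about the tool's x, y, z in degrees, then the closure, from -1 (fully open) to 1 (shut). A call has 1 to 8 rows; each row shifts and turns the commanded pose from where the row before left it, along the tool's axes as they then stand; what a row does not reach is not made up. A row lasts 1/12 s, in which the tool goes at most 41.7 mm and 7.16 degrees, less where a joint would pass 70% of its speed; a pose out of reach is approached as far as the arm can. A call is refused whole if a number of a shift passes 0.0417 or a number of a turn 7.16, either way. A call with a gripper value outside its range is refused whole. The fingers move at their own pace and stop on an object; the grip force is fixed at half the most. Time passes only in rows, so rows that do not move let the fingers close. It gives the time, the measured TCP pose, the force and the opening at its end, in the units of the state.
- bot.get_obs(): the state, without advancing time (a new reading comes with each control period).
- vision.camera(name): name is "side" or "top"; returns (picture, depth): 480x640x3 uint8, red, green, blue; 480x640 float32, m along the optical axis (not along the pixel's ray), 0 where there is no reading.
- vision.camera_model(name): a dict with "mtx" (3x3 intrinsics, pixels), "D" ([k1, k2, p1, p2, k3] as OpenCV has them; the pictures are not rectified), "rvec" (rotation vector, rad) and "tvec" (3), from world to camera coordinates, as OpenCV has them. Camera axes: x right, y down, z forward; pixel columns grow to the right and rows downward; lengths in m; the calibration is good to about 2 mm. A picture is of the moment at which its call begins. camera_model takes no time and is no camera call.
- job_done(): hands the job in, once; it reports no verdict.
The state is a dict: "clock": time; "joint_pos": joint angles; "joint_vel": joint speeds; "tau": joint torques, N m; "eef_pos": TCP position; "tool_rot": TCP orientation; "ft_force": force on the tool from outside, world axes, zero at the start; "ft_torque": the same for the moment, N m; "grip_width": finger opening in m.
Only numpy, scipy, OpenCV 4.12 (cv2) and the standard library are available. Lean on these libraries where they do the work, as an engineer would, in place of code of your own. Each camera call takes 0.05 s, during which the arm holds its last target.

## Task

Close up the key-return box on the parts counter: gently press its sprung blue flap down by the black thumb pad until it lies level and stops, keep it down and slide the orange-ended thumb carriage sideways so that its bolt goes fully home under the yellow keeper, then let go so that the flap stays shut. Go by feel: never press the pad or push the bolt against the keeper with more than 25 N, and leave the canister, mug, carton and spanner where they are.

Things in the scene. Friction and masses are not known exactly. Their poses are not given: they have to be found in the camera images.
- keybox: Grey steel box with a blue flap as lid, fixed to the counter: 220 deep (its x) by 300 wide (its y) by 85 high. Origin: centre of its underside; x points away from the robot at yaw 0, z up. The rim (top) is 85 above the counter. The front and rear rims are 13 and 22 wide, each side rim 37 wide; the flap fills the opening and its top is flush with the rim when level.
- hinge_mid (a point): Middle of the flap's hinge line, at box (85, 0, 85) mm; the hinge runs along the box's y. The flap reaches from here 180 towards the box's front (-x), is 220 wide and 6 thick.
- flap (a joint): Angle (rad) of the flap: 0 = level, on its stop; positive = front edge raised (starts at 0.34 to 0.44). A spring with hinge friction holds it up; pressing at the pad takes 0 to 4 N at first, rising evenly to 9 to 12 N at level (varies); then force climbs steeply on the stop, which gives 1 to 2 mm at 25 N. Let go, it springs up unless bolted. Bolted, it rests at about 0.01 to 0.02.
- bolt (a joint): Travel (m) of the thumb carriage and its bolt along the flap towards the box's +y: 0 = drawn back, 0.036 = fully home against its end stop; starts at 0 to 0.008. It runs with 2.5 N of friction and stays where it is left. The bolt meets the keeper at about 0.013 and passes only if the flap is within about 0.01 rad of level; if it is higher the bolt's end butts against the bridge.
- pad: Carriage frame under the black thumb pad; origin as pad_foot, parallel to the flap. The pad (58 in x, 52 in y) is a screw-set, locked block: its flat face is 2 to 18 above the flap's top, varies, and shows in no pose here. Orange ridges 8 thick, 52 apart inside, 30 above the flap, bound its y ends. Press between them with shut fingertips; over 25 N is too hard.
- pad_foot (a point): Point on the flap's top face under the centre of the thumb pad, 140 from the hinge line; 85 above the counter when the flap is level. z is normal to the flap. Turns with the flap and moves with the bolt. The pad's pressing face lies 2 to 18 above it (see pad).
- rod_tip (a point): Centre of the end of the bolt's flat steel rod (12 wide, 10 high, its underside 5 above the flap's top face), which points to the box's +y from the carriage; 105 mm to +y of pad_foot and 10 above the flap.
- keeper: Yellow steel staple on the box's +y side rim, 34 (x) by 16 (y) by 26.5 high, fixed to the box. Its bridge has its underside 16.5 above the rim, 1.5 above the rod's top when the flap is level.
- keeper_mouth (a point): Middle of the keeper's opening on its face towards the flap, at box (-55, 118, 93) mm; the opening is 18 wide and 16.5 high.
- canister: White metal can, 70 diameter, 100 high, standing loose; origin centre of its underside. Bystander.
- mug: Blue mug, 80 diameter, 90 high; origin centre of its underside. Bystander.
- carton: Small cardboard carton 85 by 70 by 60 high; origin centre of its underside. Bystander.
- spanner: Steel spanner lying on the counter in front of the box. Bystander.

How it is judged:
On the way, in this order (a step that is already met when the one before it is completed fails the run):
1. the flap is pressed level (within 0.012 rad) with the bolt not yet in the keeper (value of joint flap below 0.012 rad and value of joint bolt below 0.013 m), for 0.1 s.
2. the bolt is slid home under the keeper (at least 32 mm of its 36 mm travel) with the flap down (value of joint bolt above 0.032 m and value of joint flap below 0.03 rad), for 0.1 s.
At the end, for the whole second after the job is handed in: The bolt is home (joint at least 0.032 m), the flap is held shut by it (within 0.03 rad of level), the fingers have let go, and the canister, mug, carton and spanner are where they were (all of step 2); the robot touches nothing.
It fails at once if the thumb pad is pressed with more than 25 N (contact force between anything else and pad above 25 N).
It fails at once if the keeper is rammed with more than 25 N, by the bolt or anything else (contact force between anything else and keeper above 25 N).
It fails at once if a bystander is moved by more than 20 mm (distance of any of canister, mug, carton, spanner from where it was at the start of the episode above 0.02 m).
It also fails if it takes over 61 s, if anything falls off the work surface, if the arm or the gripper's body presses on something with over 40 N, if the wrist force passes 120 N, or if a joint passes its speed limit or range.

## Working session

There is one attempt and no reset: what is moved stays moved. The work goes in short steps, Python scripts to look and compute and a tool call to move; the robot and the scene stay as the last step left them, time stands still between calls to the robot, and variables do not carry over. Pictures are saved under pics/ and viewed, and the job is handed in when it is done.

Besides the shell and the picture viewer there is one more tool, called by a JSON object that holds its "name" and its "arguments", one argument or row to a line. drive_tool: Moves the arm, as the interface text tells. Its arguments: {"type":"object","properties":{"steps":{"type":"array"}},"required":["steps"]}

```bash
mkdir -p pics
python3 - <<'E'
from workcell import bot, vision
import cv2,numpy as np
for n in ("top","side"):
    p,d=vision.camera(n); np.savez(f"pics/{n}0.npz",p=p,d=d)
    cv2.imwrite(f"pics/{n}0.png",p[:,:,::-1]); m=vision.camera_model(n); print(n,m)
o=bot.get_obs(); print({k:np.round(v,4) for k,v in o.items()}, bot.tip_reach)
E
```

```text
top {'mtx': array([[435.46603011,   0.        , 323.38703352],
       [  0.        , 435.46603011, 236.54228444],
       [  0.        ,   0.        ,   1.        ]]), 'D': array([-0.09381934,  0.        ,  0.        ,  0.        ,  0.        ]), 'rvec': array([ 2.1544938 , -2.15921886,  0.09806558]), 'tvec': array([0.04961716, 0.57701208, 0.95547502])}
side {'mtx': array([[484.58048122,   0.        , 320.76437577],
       [  0.        , 484.58048122, 233.3863167 ],
       [  0.        ,   0.        ,   1.        ]]), 'D': array([-0.13208806,  0.        ,  0.        ,  0.        ,  0.        ]), 'rvec': array([ 0.91097144, -2.35966212,  1.21160902]), 'tvec': array([0.40533813, 0.28278234, 0.81628833])}
{'clock': np.float64(0.1), 'joint_pos': array([-1.155 ,  0.2413,  0.0039,  1.3352,  0.    ,  1.5707]), 'joint_vel': array([-0.0006, -0.0015,  0.0019,  0.0006,  0.001 , -0.0011]), 'tau': array([ 4.00000e-04, -3.73138e+01,  2.53010e+01,  1.09000e-02,
       -0.00000e+00,  0.00000e+00]), 'eef_pos': array([ 0.2018, -0.457 ,  0.3031]), 'tool_rot': array([ 8.378e-01, -5.459e-01, -8.000e-04, -5.000e-04]), 'ft_force': array([ 0.3859,  0.3057, -0.4554]), 'ft_torque': array([0.0219, 0.0124, 0.0121]), 'grip_width': np.float64(0.0853)} 0.0726
```

View pics/top0.png

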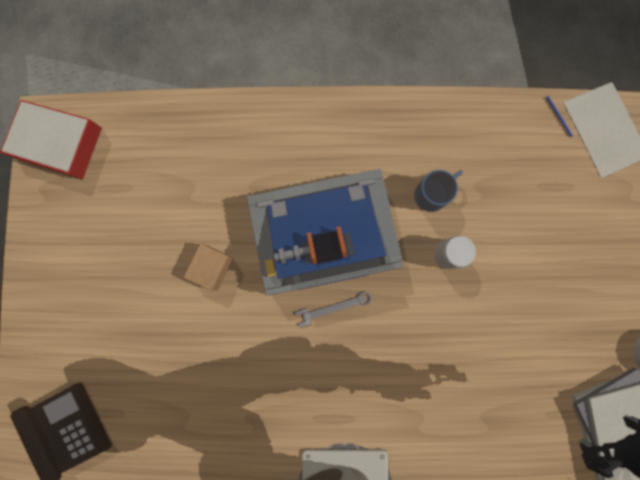

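View pics/side0.png

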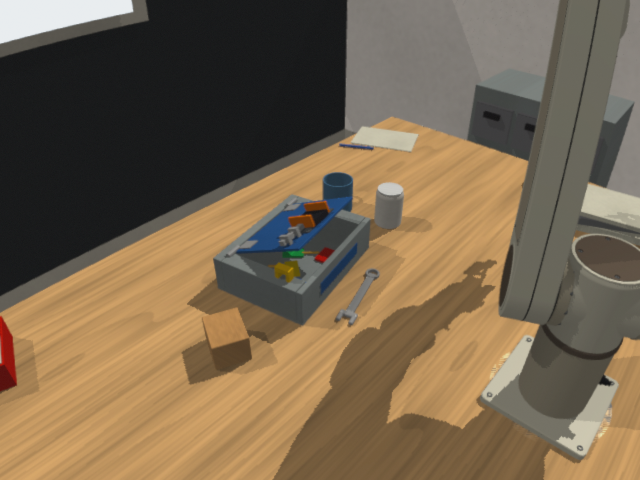

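Top view: box rim corners at about (248,195), (380,171), (400,265) and (267,292), keeper at (270,268), pad at (327,246), spanner at (332,308), mug at (437,190), can at (458,252) and carton at (208,266). In both views the flap is up. Next I'll measure them.

```bash
cat > h.py <<'E'
import cv2,numpy as np
from workcell import bot,vision
def cloud(n,d):
    m=vision.camera_model(n);h,w=d.shape
    u,v=np.meshgrid(np.arange(w),np.arange(h))
    q=cv2.undistortPoints(np.stack([u,v],-1).reshape(-1,1,2).astype(np.float64),m["mtx"],m["D"]).reshape(h,w,2)
    P=np.dstack([q,np.ones((h,w))])*d[...,None]
    R=cv2.Rodrigues(m["rvec"])[0]
    W=(P.reshape(-1,3)-m["tvec"])@R
    W=W.reshape(h,w,3);W[d<=0]=np.nan
    return W
def proj(n,X):
    m=vision.camera_model(n);return cv2.projectPoints(np.array(X,float).reshape(-1,1,3),m["rvec"],m["tvec"],m["mtx"],m["D"])[0].reshape(-1,2)
E
python3 - <<'E'
from h import *
for n in("top","side"):
    z=np.load(f"pics/{n}0.npz");p,d=z["p"],z["d"];W=cloud(n,d)
    hsv=cv2.cvtColor(p,cv2.COLOR_RGB2HSV);H,S,V=[hsv[...,i].astype(int) for i in range(3)]
    X,Y,Z=W[...,0],W[...,1],W[...,2]
    reg=(X>0.3)&(X<0.8)&(abs(Y)<0.35)
    rim=reg&(abs(Z-.085)<.006)&(S<90)
    k,l,st,c=cv2.connectedComponentsWithStats(rim.astype(np.uint8))
    print(n,"rim comps",[(s[4],c_.round()) for s,c_ in zip(st[1:],c[1:]) if s[4]>80])
    i=1+np.argmax(st[1:,4]); pts=W[l==i]
    if n=="top":
        print(pts[:,2].mean(),cv2.minAreaRect(pts[:,:2].astype(np.float32)))
    for nm,mk in dict(blue=(H>105)&(H<125)&(S>150),orange=(H<12)&(S>190)&(V>110),yellow=(H>18)&(H<28)&(S>190)&(V>90),black=(V<35)&(Z>.1)).items():
        mk=mk&reg&(Z>.06)
        q=W[mk]
        if len(q): print(nm,len(q),np.median(q,0).round(3),np.percentile(q,3,0).round(3),np.percentile(q,97,0).round(3))
    t=W[reg&(Z<.02)&(Z>-.02)]; print("table z",np.median(t[:,2]))
z=np.load("pics/top0.npz")["p"][150:340,170:490,::-1]
cv2.imwrite("pics/topz.png",cv2.resize(z,None,fx=2.5,fy=2.5,interpolation=cv2.INTER_CUBIC))
z=np.load("pics/side0.npz")["p"][150:340,190:430,::-1]
cv2.imwrite("pics/sidez.png",cv2.resize(z,None,fx=3,fy=3,interpolation=cv2.INTER_CUBIC))
E
```

```text
top rim comps [(np.int32(4913), array([324., 226.])), (np.int32(107), array([449., 180.]))]
0.08621950607764758 ((0.5842242240905762, 0.046226635575294495), (0.22099852561950684, 0.30121591687202454), 11.782443046569824)
black 45 [0.553 0.025 0.153] [0.538 0.019 0.145] [0.57  0.031 0.161]
table z 0.0014485032651997847
side rim comps [(np.int32(149), array([389., 199.])), (np.int32(2894), array([284., 250.]))]
blue 1603 [0.577 0.081 0.117] [ 0.489 -0.062  0.089] [0.657 0.157 0.155]
orange 5 [0.548 0.013 0.167] [0.546 0.011 0.162] [0.569 0.063 0.173]
yellow 225 [0.497 0.16  0.108] [0.485 0.148 0.088] [0.517 0.168 0.112]
black 139 [0.522 0.029 0.159] [0.513 0.014 0.148] [0.562 0.052 0.165]
table z -0.0001576383609790248
```

View pics/topz.png

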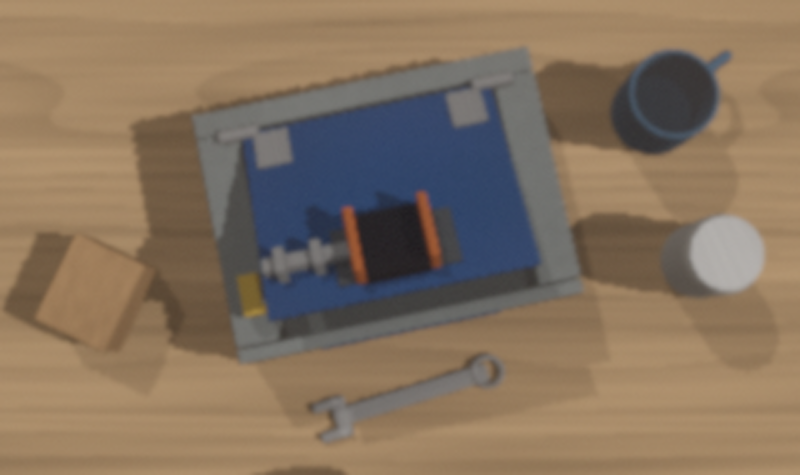

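View pics/sidez.png

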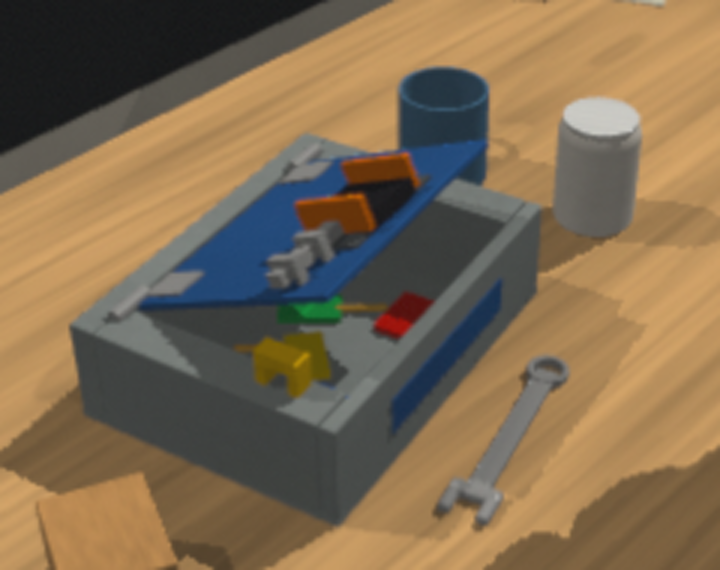

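```bash
cat >> h.py <<'E'
C=np.array([.5842,.0462,0.]);YAW=np.deg2rad(11.78)
RB=np.array([[np.cos(YAW),-np.sin(YAW),0],[np.sin(YAW),np.cos(YAW),0],[0,0,1]])
E
python3 - <<'E'
from h import *
for n in("top","side"):
    z=np.load(f"pics/{n}0.npz");p,d=z["p"],z["d"];W=cloud(n,d)
    B=(W-C)@RB
    if n=="top": B[...,2]-=.0013
    hsv=cv2.cvtColor(p,cv2.COLOR_RGB2HSV);H,S,V=[hsv[...,i].astype(int) for i in range(3)]
    X,Y,Z=B[...,0],B[...,1],B[...,2]
    reg=(abs(X)<.12)&(abs(Y)<.16)&(Z>.08)
    bl=reg&(H>102)&(H<128)&(S>110)&(X<.07)
    q=B[bl]; a=np.polyfit(q[:,0]-.085,q[:,2],1)
    th=-np.arctan(a[0]); print(n,"flap",len(q),th,"z at hinge",a[1])
    th=np.arctan(np.median((q[:,2]-.085)[q[:,0]<0]/(.085-q[:,0][q[:,0]<0]))); print("th2",th)
    # flap coords: s from hinge toward front, h normal
    dx=.085-X;dz=Z-.085
    s=dx*np.cos(th)+dz*np.sin(th); h=-dx*np.sin(th)+dz*np.cos(th)
    for nm,mk in dict(orange=(H<14)&(S>150)&(V>60),black=(V<50)&(S<130)&(h>.0)&(h<.035)&(s>.08)&(s<.18)&(abs(Y)<.06),yellow=(H>18)&(H<30)&(S>170)).items():
        mk=mk&reg
        ss,yy,hh=s[mk],Y[mk],h[mk]
        if len(ss): 
            print(nm,len(ss)); 
            for lab,a in(("s",ss),("y",yy),("h",hh),("x",X[mk]),("z",Z[mk])): print("  ",lab,np.percentile(a,[2,10,25,50,75,90,98]).round(4))
E
```

```text
top flap 4880 0.406990419492874 z at hinge 0.08495472304872234
th2 0.4067336272117834
orange 202
   s [0.1179 0.1243 0.1332 0.1482 0.1617 0.1684 0.1699]
   y [-0.0306 -0.0291 -0.0271  0.0278  0.0312  0.0333  0.0346]
   h [0.0144 0.0213 0.0279 0.0294 0.0306 0.0315 0.0329]
   x [-0.0639 -0.0597 -0.0524 -0.0394 -0.0264 -0.0179 -0.012 ]
   z [0.1517 0.1608 0.1641 0.1698 0.1746 0.177  0.1802]
black 642
   s [0.1145 0.1196 0.1284 0.1444 0.1591 0.1679 0.1697]
   y [-0.0207 -0.0169 -0.0099  0.0018  0.0135  0.0208  0.0243]
   h [0.0078 0.012  0.0131 0.0141 0.0151 0.0158 0.0168]
   x [-0.0674 -0.0634 -0.0555 -0.0417 -0.0276 -0.0191 -0.0143]
   z [0.1426 0.1454 0.1488 0.1549 0.1601 0.1631 0.1655]
side flap 1679 0.40297666516127584 z at hinge 0.08400862335590432
th2 0.39917674375916234
orange 244
   s [0.1166 0.1213 0.1313 0.1501 0.162  0.1688 0.1709]
   y [-0.0306 -0.0273 -0.0256  0.0273  0.0346  0.0355  0.0364]
   h [0.0063 0.0104 0.0146 0.0197 0.0264 0.0293 0.0305]
   x [-0.0683 -0.064  -0.0578 -0.0449 -0.0269 -0.019  -0.014 ]
   z [0.1455 0.15   0.1551 0.1601 0.1664 0.172  0.1753]
black 176
   s [0.1214 0.137  0.153  0.1668 0.1701 0.1708 0.1719]
   y [-0.022  -0.02   -0.0151 -0.0056  0.0074  0.0187  0.0423]
   h [0.0024 0.0045 0.0081 0.0134 0.0143 0.0148 0.0154]
   x [-0.0708 -0.0695 -0.0678 -0.0634 -0.0509 -0.0359 -0.0213]
   z [0.1443 0.1491 0.1547 0.1588 0.1617 0.1634 0.1646]
yellow 233
   s [0.1215 0.1242 0.1316 0.1431 0.15   0.1535 0.1563]
   y [0.1171 0.1205 0.1241 0.1298 0.133  0.1339 0.1348]
   h [-0.0586 -0.0523 -0.0462 -0.037  -0.0319 -0.0276 -0.0251]
   x [-0.0746 -0.0736 -0.0712 -0.0613 -0.0484 -0.0443 -0.0413]
   z [0.0867 0.0906 0.098  0.1073 0.1104 0.1116 0.1127]
```

Measured: box centre (0.584, 0.046), yaw 11.8°, flap at about 0.40 rad. The pad face is about 14 mm above the flap and the bolt is at about 2 mm. I'll turn the tool to line up with the box, fingers shut, then travel.

{"name": "drive_tool", "arguments": {
  "steps": [0, 0, 0, 0, 0, -7, 1, 0, 0, 0, 0, 0, -7, 1, 0, 0, 0, 0, 0, -7, 1, 0, 0, 0, 0, 0, -7, 1, 0, 0, 0, 0, 0, -7, 1, 0, 0, 0, 0, 0, -7, 1, 0, 0, 0, 0, 0, -7, 1, 0, 0, 0, 0, 0, -7, 1]
}}

```text
clock: 0.77
eef_pos: [0.2018, -0.4571, 0.3034]
tool_rot: [0.996, -0.086, -0.0, -0.001]
ft_force: [-0.2, -0.0, 0.6]
grip_width: -0.0003
```

{"name": "drive_tool", "arguments": {
  "steps": [0, 0, 0, 0, 0, -7, 1, 0, 0, 0, 0, 0, -7, 1, 0, 0, 0, 0, 0, -7, 1, 0, 0, 0, 0, 0, -1, 1, 0, 0, 0, 0, 0, 0, 1, 0, 0, 0, 0, 0, 0, 1]
}}

```text
clock: 1.27
eef_pos: [0.2019, -0.4573, 0.3036]
tool_rot: [0.995, 0.102, -0.0, -0.0]
ft_force: [0.8, -0.5, 0.2]
grip_width: 0.0004
```

{"name": "drive_tool", "arguments": {
  "steps": [0.0267, -0.026, 0, 0, 0, 0, 1, 0.0267, -0.026, 0, 0, 0, 0, 1, 0.0267, -0.026, 0, 0, 0, 0, 1, 0.0267, -0.026, 0, 0, 0, 0, 1, 0.0267, -0.026, 0, 0, 0, 0, 1, 0.0267, -0.026, 0, 0, 0, 0, 1, 0.0267, -0.026, 0, 0, 0, 0, 1, 0.0267, -0.026, 0, 0, 0, 0, 1]
}}

```text
clock: 1.93
eef_pos: [0.369, -0.2084, 0.3041]
tool_rot: [0.995, 0.102, 0.0, 0.0]
ft_force: [0.4, 0.1, -0.8]
grip_width: -0.0001
```

{"name": "drive_tool", "arguments": {
  "steps": [0.0267, -0.026, 0, 0, 0, 0, 1, 0.0267, -0.026, 0, 0, 0, 0, 1, 0.0267, -0.026, 0, 0, 0, 0, 1, 0.0267, -0.026, 0, 0, 0, 0, 1, 0.0267, -0.026, 0, 0, 0, 0, 1, 0.0267, -0.026, 0, 0, 0, 0, 1, 0.0267, -0.026, 0, 0, 0, 0, 1, 0, 0, 0, 0, 0, 0, 1]
}}

```text
clock: 2.6
eef_pos: [0.517, 0.0113, 0.3033]
tool_rot: [0.994, 0.105, 0.001, -0.001]
ft_force: [-0.2, -1.2, -0.0]
grip_width: -0.0002
```

```bash
cat > st.py <<'E'
from h import *
o=bot.get_obs(); e=np.array(o["eef_pos"]);f=RB.T@np.array(o["ft_force"])
b=RB.T@(e-C); from scipy.spatial.transform import Rotation as R
Rt=R.from_quat(o["tool_rot"]).as_matrix()
tip=RB.T@(e+Rt[:,2]*bot.tip_reach-C)
print("t",o["clock"],"tip box mm",(tip*1e3).round(2),"heading err deg",np.rad2deg(np.arctan2(Rt[1,0],Rt[0,0])-YAW).round(2),"F box",f.round(2), "q",np.round(o["joint_pos"],3))
E
python3 st.py
```

```text
t 2.6 tip box mm [-72.68 -20.27 230.73] heading err deg 0.31 F box [-0.4  -1.12 -0.02] q [0.021 0.274 0.047 1.342 0.002 1.381]
```

{"name": "drive_tool", "arguments": {
  "steps": [0.013, -0.0125, 0, 0, 0, 0, 1, 0.013, -0.0125, 0, 0, 0, 0, 1, 0, 0, 0.02, 0, 0, 0, 1, 0, 0, 0.02, 0, 0, 0, 1, 0, 0, 0.01, 0, 0, 0, 1, 0, 0, 0, 0, 0, 0, 1, 0, 0, 0, 0, 0, 0, 1]
}}

```text
clock: 3.18
eef_pos: [0.5339, 0.0358, 0.2537]
tool_rot: [0.995, 0.102, -0.001, -0.0]
ft_force: [-0.5, 0.8, 0.2]
grip_width: -0.0002
```

```bash
python3 st.py
python3 - <<'E'
from h import *
for n in("top","side"):
    p,d=vision.camera(n);c=proj(n,[.535,.04,.15])[0].astype(int)
    z=p[max(0,c[1]-80):c[1]+80,c[0]-110:c[0]+110,::-1]
    cv2.imwrite(f"pics/{n}1.png",cv2.resize(z,None,fx=3,fy=3,interpolation=cv2.INTER_CUBIC))
E
```

```text
t 3.1833 tip box mm [-5.1440e+01  9.0000e-02  1.8106e+02] heading err deg -0.03 F box [-0.37  0.87  0.17] q [ 0.067  0.337  0.004  1.24  -0.     1.433]
```

View pics/side1.png

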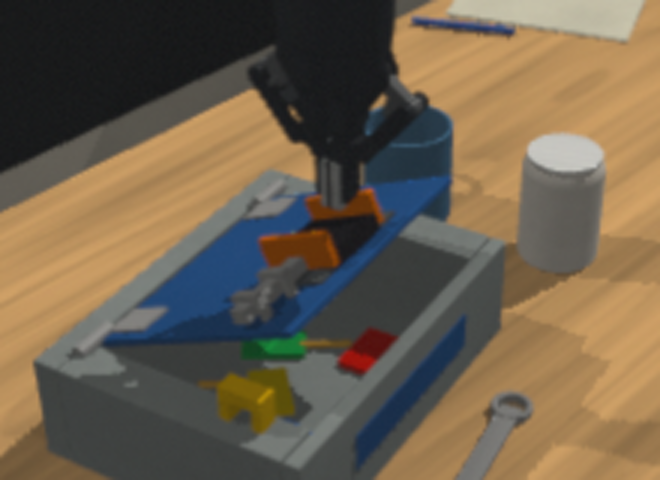

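View pics/top1.png

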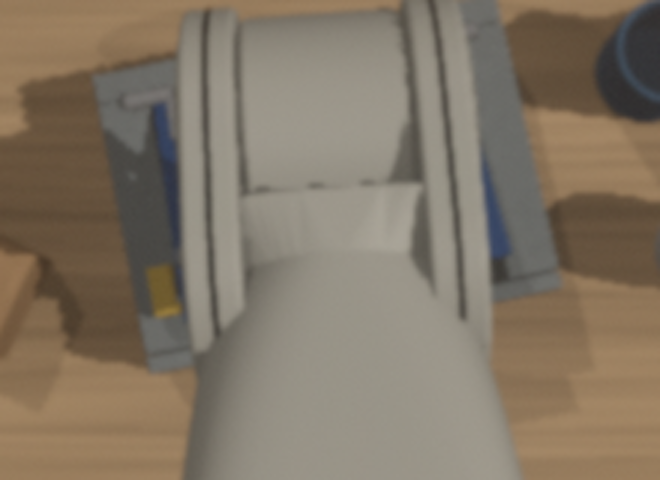

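The tips (side view 340,205) are centred over the black pad between the orange ridges. In the top view the arm hides the pad. I'll lower in steps and go by force.

{"name": "drive_tool", "arguments": {
  "steps": [0.003, -0.003, 0.005, 0, 0, 0, 1, 0, 0, 0.004, 0, 0, 0, 1, 0, 0, 0.003, 0, 0, 0, 1, 0, 0, 0, 0, 0, 0, 1]
}}

```text
clock: 3.62
eef_pos: [0.5364, 0.0397, 0.2412]
tool_rot: [0.995, 0.103, -0.001, 0.0]
ft_force: [0.9, 0.8, -1.1]
grip_width: -0.0
```

{"name": "drive_tool", "arguments": {
  "steps": [0, 0, 0.002, 0, 0, 0, 1, 0, 0, 0.002, 0, 0, 0, 1, 0, 0, 0.002, 0, 0, 0, 1, 0, 0, 0, 0, 0, 0, 1]
}}

```text
clock: 3.95
eef_pos: [0.5365, 0.0397, 0.2354]
tool_rot: [0.995, 0.103, -0.0, 0.0]
ft_force: [0.5, 0.2, -0.4]
grip_width: -0.0
```

{"name": "drive_tool", "arguments": {
  "steps": [0, 0, 0.002, 0, 0, 0, 1, 0, 0, 0.002, 0, 0, 0, 1, 0, 0, 0.002, 0, 0, 0, 1, 0, 0, 0, 0, 0, 0, 1]
}}

```text
clock: 4.28
eef_pos: [0.5367, 0.0397, 0.2298]
tool_rot: [0.995, 0.103, 0.0, 0.0]
ft_force: [-0.8, -0.4, 2.8]
grip_width: 0.0002
```

{"name": "drive_tool", "arguments": {
  "steps": [0, 0, 0.002, 0, 0, 0, 1, 0, 0, 0.002, 0, 0, 0, 1, 0, 0, 0.002, 0, 0, 0, 1, 0, 0, 0, 0, 0, 0, 1]
}}

```text
clock: 4.62
eef_pos: [0.5366, 0.0397, 0.2236]
tool_rot: [0.995, 0.103, -0.0, 0.0]
ft_force: [-0.7, -0.9, 3.0]
grip_width: 0.0001
```

```bash
python3 st.py
```

```text
t 4.6167 tip box mm [-47.99   3.36 151.01] heading err deg 0.04 F box [-0.88 -0.75  2.98] q [ 0.074  0.362 -0.04   1.168 -0.     1.438]
```

Contact at about 3 N. I'll follow the arc down.

{"name": "drive_tool", "arguments": {
  "steps": [-0.0005, 0, 0.002, 0, 0, 0, 1, -0.0005, 0, 0.002, 0, 0, 0, 1, -0.0005, 0, 0.002, 0, 0, 0, 1, -0.0005, 0, 0.002, 0, 0, 0, 1, 0, 0, 0.002, 0, 0, 0, 1, 0, 0, 0.002, 0, 0, 0, 1, 0, 0, 0.002, 0, 0, 0, 1, 0, 0, 0.002, 0, 0, 0, 1]
}}

```text
clock: 5.28
eef_pos: [0.5345, 0.0393, 0.2079]
tool_rot: [0.995, 0.103, -0.0, 0.0]
ft_force: [-3.8, -0.6, 7.4]
grip_width: -0.0002
```

{"name": "drive_tool", "arguments": {
  "steps": [-0.0005, 0, 0.002, 0, 0, 0, 1, -0.0005, 0, 0.002, 0, 0, 0, 1, -0.0005, 0, 0.002, 0, 0, 0, 1, -0.0005, 0, 0.002, 0, 0, 0, 1, 0, 0, 0.002, 0, 0, 0, 1, 0, 0, 0.002, 0, 0, 0, 1, 0, 0, 0.002, 0, 0, 0, 1, 0, 0, 0.002, 0, 0, 0, 1]
}}

```text
clock: 5.95
eef_pos: [0.5317, 0.0387, 0.192]
tool_rot: [0.995, 0.103, -0.001, 0.0]
ft_force: [-3.8, -0.9, 8.0]
grip_width: -0.0002
```

```bash
python3 st.py
```

```text
t 5.95 tip box mm [-53.05   3.35 119.36] heading err deg 0.04 F box [-3.89 -0.14  8.04] q [ 0.073  0.381 -0.101  1.091 -0.     1.437]
```

{"name": "drive_tool", "arguments": {
  "steps": [0, 0, 0.002, 0, 0, 0, 1, 0, 0, 0.002, 0, 0, 0, 1, 0, 0, 0.002, 0, 0, 0, 1, 0, 0, 0.002, 0, 0, 0, 1, 0, 0, 0.002, 0, 0, 0, 1, 0, 0, 0.001, 0, 0, 0, 1, 0, 0, 0.001, 0, 0, 0, 1, 0, 0, 0.001, 0, 0, 0, 1]
}}

```text
clock: 6.62
eef_pos: [0.53, 0.0383, 0.1785]
tool_rot: [0.995, 0.103, -0.003, 0.0]
ft_force: [-7.9, -1.9, 11.6]
grip_width: -0.0002
```

{"name": "drive_tool", "arguments": {
  "steps": [0, 0, 0.001, 0, 0, 0, 1, 0, 0, 0.001, 0, 0, 0, 1, 0, 0, 0.001, 0, 0, 0, 1, 0, 0, 0, 0, 0, 0, 1]
}}

```text
clock: 6.95
eef_pos: [0.5304, 0.0384, 0.1756]
tool_rot: [0.995, 0.103, -0.003, 0.0]
ft_force: [-7.2, -2.9, 9.7]
grip_width: 0.0002
```

```bash
python3 st.py
```

```text
t 6.95 tip box mm [-54.67   3.35 103.02] heading err deg 0.03 F box [-7.6  -1.36  9.74] q [ 7.300e-02  3.960e-01 -1.260e-01  1.055e+00 -1.000e-03  1.437e+00]
```

{"name": "drive_tool", "arguments": {
  "steps": [-0.0015, 0, 0, 0, 0, 0, 1, -0.001, 0, 0.001, 0, 0, 0, 1, 0, 0, 0.0, 0, 0, 0, 1]
}}

```text
clock: 7.2
eef_pos: [0.5298, 0.0383, 0.1753]
tool_rot: [0.995, 0.103, -0.0, 0.0]
ft_force: [-3.6, -0.6, 7.4]
grip_width: -0.0005
```

```bash
python3 st.py
```

```text
t 7.2 tip box mm [-54.87   3.37 102.73] heading err deg 0.04 F box [-3.63  0.1   7.45] q [ 0.072  0.392 -0.132  1.047 -0.     1.437]
```

{"name": "drive_tool", "arguments": {
  "steps": [-0.0005, 0, 0.001, 0, 0, 0, 1, 0, 0, 0, 0, 0, 0, 1]
}}

```text
clock: 7.37
eef_pos: [0.5296, 0.0383, 0.1746]
tool_rot: [0.995, 0.103, 0.0, 0.0]
ft_force: [-3.3, -0.4, 9.5]
grip_width: -0.0001
```

{"name": "drive_tool", "arguments": {
  "steps": [0, 0, 0.0007, 0, 0, 0, 1, 0, 0, 0, 0, 0, 0, 1]
}}

```text
clock: 7.53
eef_pos: [0.5296, 0.0383, 0.1739]
tool_rot: [0.995, 0.103, 0.0, 0.0]
ft_force: [-3.5, -0.5, 9.7]
grip_width: 0.0001
```

{"name": "drive_tool", "arguments": {
  "steps": [0, 0, 0.0007, 0, 0, 0, 1, 0, 0, 0, 0, 0, 0, 1]
}}

```text
clock: 7.7
eef_pos: [0.5296, 0.0382, 0.1733]
tool_rot: [0.995, 0.103, 0.0, 0.0]
ft_force: [-3.2, -0.3, 10.0]
grip_width: -0.0005
```

```bash
python3 st.py
```

```text
t 7.7 tip box mm [-55.1    3.35 100.65] heading err deg 0.04 F box [-3.18  0.39 10.  ] q [ 0.072  0.393 -0.136  1.041 -0.     1.437]
```

{"name": "drive_tool", "arguments": {
  "steps": [0, 0, 0.0005, 0, 0, 0, 1, 0, 0, 0, 0, 0, 0, 1]
}}

```text
clock: 7.87
eef_pos: [0.5295, 0.0382, 0.1728]
tool_rot: [0.995, 0.103, 0.0, 0.0]
ft_force: [-3.6, -0.5, 9.7]
grip_width: 0.0001
```

{"name": "drive_tool", "arguments": {
  "steps": [0, 0, 0.0005, 0, 0, 0, 1, 0, 0, 0, 0, 0, 0, 1]
}}

```text
clock: 8.03
eef_pos: [0.5295, 0.0382, 0.1723]
tool_rot: [0.995, 0.103, -0.0, 0.0]
ft_force: [-3.9, -1.0, 10.3]
grip_width: -0.0002
```

{"name": "drive_tool", "arguments": {
  "steps": [0, 0, 0.0004, 0, 0, 0, 1, 0, 0, 0, 0, 0, 0, 1]
}}

```text
clock: 8.2
eef_pos: [0.5294, 0.0382, 0.1719]
tool_rot: [0.995, 0.103, -0.0, 0.0]
ft_force: [-5.1, -0.3, 10.7]
grip_width: 0.0002
```

{"name": "drive_tool", "arguments": {
  "steps": [0, 0, 0.0004, 0, 0, 0, 1, 0, 0, 0, 0, 0, 0, 1]
}}

```text
clock: 8.37
eef_pos: [0.5295, 0.0382, 0.1715]
tool_rot: [0.995, 0.103, -0.0, 0.0]
ft_force: [-4.5, -1.6, 11.3]
grip_width: 0.0005
```

{"name": "drive_tool", "arguments": {
  "steps": [0, 0, 0.0004, 0, 0, 0, 1, 0, 0, 0, 0, 0, 0, 1]
}}

```text
clock: 8.53
eef_pos: [0.5294, 0.0382, 0.1713]
tool_rot: [0.995, 0.103, -0.0, 0.0]
ft_force: [-5.1, -1.3, 11.2]
grip_width: 0.0002
```

{"name": "drive_tool", "arguments": {
  "steps": [0, 0, 0.0003, 0, 0, 0, 1, 0, 0, 0, 0, 0, 0, 1]
}}

```text
clock: 8.7
eef_pos: [0.5294, 0.0382, 0.1712]
tool_rot: [0.995, 0.103, 0.0, 0.0]
ft_force: [-5.1, -0.6, 12.8]
grip_width: 0.0004
```

```bash
python3 st.py
```

```text
t 8.7 tip box mm [-55.27   3.39  98.58] heading err deg 0.04 F box [-5.11  0.45 12.83] q [ 0.072  0.395 -0.139  1.036 -0.     1.437]
```

The stop is showing: motion stalls and force rises. A little more, then a look.

{"name": "drive_tool", "arguments": {
  "steps": [0, 0, 0.0004, 0, 0, 0, 1, 0, 0, 0, 0, 0, 0, 1]
}}

```text
clock: 8.87
eef_pos: [0.5294, 0.0382, 0.171]
tool_rot: [0.995, 0.103, 0.0, 0.0]
ft_force: [-4.2, -0.8, 14.0]
grip_width: -0.0001
```

{"name": "drive_tool", "arguments": {
  "steps": [-0.0005, 0, 0.0004, 0, 0, 0, 1, 0, 0, 0, 0, 0, 0, 1, 0, 0, 0, 0, 0, 0, 1]
}}

```text
clock: 9.12
eef_pos: [0.5293, 0.0382, 0.1709]
tool_rot: [0.995, 0.103, 0.001, 0.0]
ft_force: [-5.4, 0.2, 14.6]
grip_width: -0.0002
```

```bash
python3 st.py
python3 - <<'E'
from h import *
p,d=vision.camera("side")
W=cloud("side",d);B=(W-C)@RB
hsv=cv2.cvtColor(p,cv2.COLOR_RGB2HSV);H,S,V=[hsv[...,i].astype(int) for i in range(3)]
m=(abs(B[...,0])<.1)&(abs(B[...,1])<.115)&(H>102)&(H<128)&(S>110)&(B[...,2]>.07)
q=B[m];print(len(q),np.polyfit(q[:,0]-.085,q[:,2],1))
rm=(abs(B[...,2]-.085)<.008)&(B[...,1]>.12)&(B[...,1]<.148)&(abs(B[...,0])<.1)&(S<90);r=B[rm];print("rim fit",len(r),np.polyfit(r[:,0]-.085,r[:,2],1))
c=proj("side",[.535,.04,.1])[0].astype(int)
z=p[c[1]-80:c[1]+80,c[0]-110:c[0]+110,::-1]
cv2.imwrite("pics/side2.png",cv2.resize(z,None,fx=3,fy=3,interpolation=cv2.INTER_CUBIC))
E
```

```text
t 9.1167 tip box mm [-55.3    3.34  98.28] heading err deg 0.04 F box [-5.24  1.31 14.55] q [ 0.072  0.394 -0.141  1.034 -0.     1.436]
2893 [-0.00654381  0.08419826]
rim fit 865 [0.00264637 0.08457737]
```

View pics/side2.png

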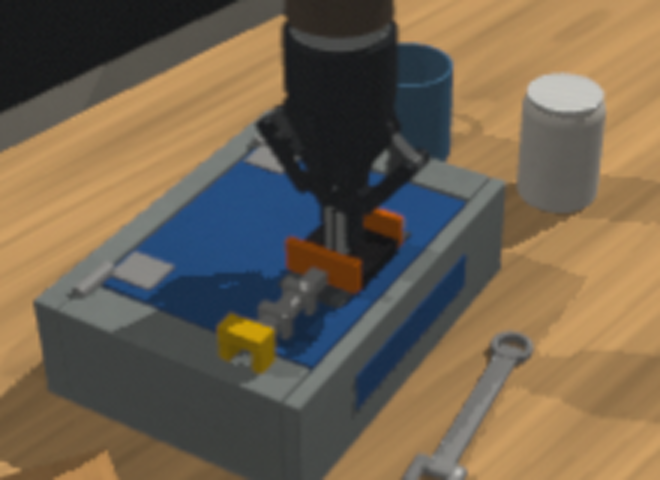

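The flap lies flush with the rim, and the rod end (265,315) faces the keeper mouth (245,345). Now I'll slide towards +y in small steps.

{"name": "drive_tool", "arguments": {
  "steps": [0, -0.0015, 0, 0, 0, 0, 1, 0, -0.0015, 0, 0, 0, 0, 1, 0, -0.0015, 0, 0, 0, 0, 1, 0, 0, 0, 0, 0, 0, 1]
}}

```text
clock: 9.5
eef_pos: [0.5285, 0.0419, 0.1709]
tool_rot: [0.995, 0.103, 0.001, 0.001]
ft_force: [-5.7, -2.7, 13.5]
grip_width: 0.0001
```

```bash
python3 st.py
```

```text
t 9.5 tip box mm [-55.26   7.04  98.3 ] heading err deg 0.02 F box [-6.17 -1.43 13.47] q [ 0.08   0.393 -0.143  1.033 -0.002  1.445]
```

{"name": "drive_tool", "arguments": {
  "steps": [0, -0.0015, 0.0002, 0, 0, 0, 1, 0, -0.0015, 0, 0, 0, 0, 1, 0, -0.0015, 0, 0, 0, 0, 1, 0, 0, 0, 0, 0, 0, 1]
}}

```text
clock: 9.83
eef_pos: [0.5276, 0.0463, 0.1708]
tool_rot: [0.995, 0.103, 0.001, 0.001]
ft_force: [-5.1, -2.4, 14.8]
grip_width: 0.0
```

{"name": "drive_tool", "arguments": {
  "steps": [0, -0.001, 0, 0, 0, 0, 1, 0, -0.001, 0, 0, 0, 0, 1, 0, -0.001, 0, 0, 0, 0, 1, 0, 0, 0, 0, 0, 0, 1]
}}

```text
clock: 10.17
eef_pos: [0.527, 0.0492, 0.1708]
tool_rot: [0.995, 0.103, 0.001, 0.001]
ft_force: [-4.4, -2.5, 14.9]
grip_width: -0.0001
```

{"name": "drive_tool", "arguments": {
  "steps": [0, -0.001, 0, 0, 0, 0, 1, 0, -0.001, 0, 0, 0, 0, 1, 0, -0.001, 0, 0, 0, 0, 1, 0, 0, 0, 0, 0, 0, 1]
}}

```text
clock: 10.5
eef_pos: [0.5264, 0.0521, 0.1708]
tool_rot: [0.995, 0.103, 0.001, 0.001]
ft_force: [-5.2, -3.0, 15.7]
grip_width: 0.0001
```

```bash
python3 st.py;  python3 - <<'E'
from h import *
p,d=vision.camera("side")
c=proj("side",[.535,.07,.1])[0].astype(int)
z=p[c[1]-80:c[1]+80,c[0]-110:c[0]+110,::-1]
cv2.imwrite("pics/side3.png",cv2.resize(z,None,fx=3,fy=3,interpolation=cv2.INTER_CUBIC))
E
```

```text
t 10.5 tip box mm [-55.31  17.42  98.22] heading err deg 0.01 F box [-5.65 -1.88 15.66] q [ 0.1    0.391 -0.146  1.032 -0.002  1.465]
```

View pics/side3.png

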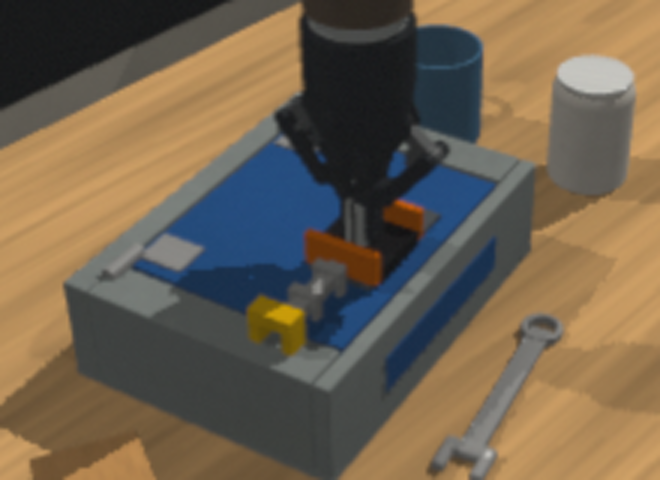

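The carriage follows the fingers and the rod end is at the keeper mouth, with side force still about 2 N. Continuing.

{"name": "drive_tool", "arguments": {
  "steps": [0, -0.001, 0, 0, 0, 0, 1, 0, -0.001, 0, 0, 0, 0, 1, 0, -0.001, 0, 0, 0, 0, 1, 0, 0, 0, 0, 0, 0, 1]
}}

```text
clock: 10.88
eef_pos: [0.5258, 0.0551, 0.1708]
tool_rot: [0.995, 0.103, 0.001, 0.001]
ft_force: [-4.8, -2.6, 15.0]
grip_width: 0.0001
```

{"name": "drive_tool", "arguments": {
  "steps": [0, -0.0012, 0, 0, 0, 0, 1, 0, -0.0012, 0, 0, 0, 0, 1, 0, -0.0012, 0, 0, 0, 0, 1, 0, -0.0012, 0, 0, 0, 0, 1]
}}

```text
clock: 11.22
eef_pos: [0.5248, 0.0596, 0.1708]
tool_rot: [0.995, 0.103, 0.001, 0.001]
ft_force: [-4.0, -3.6, 15.0]
grip_width: -0.0002
```

{"name": "drive_tool", "arguments": {
  "steps": [0, -0.0012, 0, 0, 0, 0, 1, 0, -0.0012, 0, 0, 0, 0, 1, 0, -0.0012, 0, 0, 0, 0, 1, 0, -0.0012, 0, 0, 0, 0, 1]
}}

```text
clock: 11.55
eef_pos: [0.5238, 0.0644, 0.1708]
tool_rot: [0.995, 0.103, 0.001, 0.001]
ft_force: [-4.8, -4.2, 15.1]
grip_width: 0.0001
```

```bash
python3 st.py
```

```text
t 11.55 tip box mm [-55.32  29.93  98.19] heading err deg 0.0 F box [-5.53 -3.18 15.09] q [ 0.123  0.389 -0.15   1.03  -0.002  1.488]
```

{"name": "drive_tool", "arguments": {
  "steps": [0, -0.001, 0, 0, 0, 0, 1, 0, -0.001, 0, 0, 0, 0, 1, 0, -0.001, 0, 0, 0, 0, 1, 0, 0, 0, 0, 0, 0, 1]
}}

```text
clock: 11.88
eef_pos: [0.5232, 0.0675, 0.1708]
tool_rot: [0.995, 0.103, 0.001, 0.001]
ft_force: [-4.8, -3.5, 15.5]
grip_width: 0.0002
```

{"name": "drive_tool", "arguments": {
  "steps": [0, -0.001, 0, 0, 0, 0, 1, 0, -0.001, 0, 0, 0, 0, 1, 0, 0, 0, 0, 0, 0, 1]
}}

```text
clock: 12.13
eef_pos: [0.5228, 0.0694, 0.1708]
tool_rot: [0.995, 0.103, 0.001, 0.001]
ft_force: [-5.4, -2.7, 15.5]
grip_width: -0.0001
```

{"name": "drive_tool", "arguments": {
  "steps": [0, -0.001, 0, 0, 0, 0, 1, 0, 0, 0, 0, 0, 0, 1]
}}

```text
clock: 12.3
eef_pos: [0.5226, 0.0704, 0.1708]
tool_rot: [0.995, 0.103, 0.001, 0.001]
ft_force: [-5.4, -3.2, 14.8]
grip_width: -0.0002
```

{"name": "drive_tool", "arguments": {
  "steps": [0, -0.001, 0, 0, 0, 0, 1, 0, 0, 0, 0, 0, 0, 1]
}}

```text
clock: 12.47
eef_pos: [0.5224, 0.0713, 0.1708]
tool_rot: [0.995, 0.103, 0.001, 0.001]
ft_force: [-5.8, -3.6, 15.5]
grip_width: -0.0
```

```bash
python3 st.py
```

```text
t 12.4667 tip box mm [-55.31  37.08  98.18] heading err deg 0.01 F box [-6.4 -2.3 15.5] q [ 0.137  0.388 -0.151  1.03  -0.002  1.502]
```

{"name": "drive_tool", "arguments": {
  "steps": [0, -0.0008, 0, 0, 0, 0, 1, 0, 0, 0, 0, 0, 0, 1]
}}

```text
clock: 12.63
eef_pos: [0.5222, 0.072, 0.1708]
tool_rot: [0.995, 0.103, 0.001, 0.001]
ft_force: [-3.3, -3.6, 15.7]
grip_width: 0.0002
```

{"name": "drive_tool", "arguments": {
  "steps": [0, -0.0008, 0, 0, 0, 0, 1, 0, 0, 0, 0, 0, 0, 1]
}}

```text
clock: 12.8
eef_pos: [0.5222, 0.0722, 0.1708]
tool_rot: [0.995, 0.102, 0.001, 0.002]
ft_force: [-4.7, -5.2, 15.2]
grip_width: -0.0001
```

{"name": "drive_tool", "arguments": {
  "steps": [0, -0.0008, 0, 0, 0, 0, 1, 0, 0, 0, 0, 0, 0, 1]
}}

```text
clock: 12.97
eef_pos: [0.5221, 0.0724, 0.1708]
tool_rot: [0.995, 0.102, 0.001, 0.003]
ft_force: [-3.9, -6.2, 14.9]
grip_width: -0.0
```

```bash
python3 st.py;  python3 - <<'E'
from h import *
p,d=vision.camera("side")
c=proj("side",[.535,.07,.1])[0].astype(int)
z=p[c[1]-80:c[1]+80,c[0]-110:c[0]+110,::-1]
cv2.imwrite("pics/side4.png",cv2.resize(z,None,fx=3,fy=3,interpolation=cv2.INTER_CUBIC))
W=cloud("side",d);B=(W-C)@RB
hsv=cv2.cvtColor(p,cv2.COLOR_RGB2HSV);H,S,V=[hsv[...,i].astype(int) for i in range(3)]
m=(H<14)&(S>150)&(V>60)&(abs(B[...,0])<.12)&(abs(B[...,1])<.12)&(B[...,2]>.095)
print("orange y",np.percentile(B[m][:,1],[2,10,25,50,75,90,98]).round(4))
E
```

```text
t 12.9667 tip box mm [-55.31  37.88  98.19] heading err deg -0.05 F box [-5.07 -5.23 14.87] q [ 0.14   0.388 -0.151  1.03  -0.005  1.506]
orange y [0.0054 0.0081 0.0099 0.0674 0.0693 0.0702 0.0713]
```

View pics/side4.png

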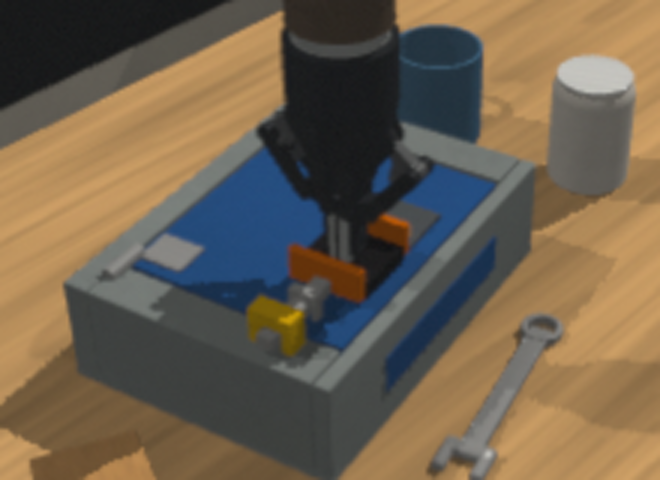

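Tip motion has stalled with the side force rising to 5 N. The carriage's orange ridges have moved to the 36 mm position and the rod shows through the keeper (265,340). I'll take off the side load and lift straight up.

{"name": "drive_tool", "arguments": {
  "steps": [0, 0.001, 0, 0, 0, 0, 1, 0, 0, -0.001, 0, 0, 0, 1, 0, 0, -0.001, 0, 0, 0, 1, 0, 0, -0.002, 0, 0, 0, 1, 0, 0, -0.003, 0, 0, 0, 1, 0, 0, -0.005, 0, 0, 0, 1, 0, 0, 0, 0, 0, 0, 1]
}}

```text
clock: 13.6
eef_pos: [0.5223, 0.0737, 0.1814]
tool_rot: [0.995, 0.103, 0.0, -0.0]
ft_force: [0.2, -0.2, 0.5]
grip_width: 0.0002
```

```bash
python3 st.py
```

```text
t 13.6 tip box mm [-54.95  39.55 108.78] heading err deg 0.05 F box [ 0.18 -0.24  0.47] q [ 0.14   0.379 -0.135  1.056  0.     1.504]
```

Free of contact. Lifting well clear, then backing off towards the robot so I can look.

{"name": "drive_tool", "arguments": {
  "steps": [0, 0, -0.015, 0, 0, 0, 1, 0, 0, -0.025, 0, 0, 0, 1, 0, 0, -0.035, 0, 0, 0, 1, 0, 0, -0.035, 0, 0, 0, 1, -0.03, 0.02, 0, 0, 0, 0, 1, -0.03, 0.02, 0, 0, 0, 0, 1, -0.03, 0.02, 0, 0, 0, 0, 1, 0, 0, 0, 0, 0, 0, 1]
}}

```text
clock: 14.27
eef_pos: [0.4417, -0.0063, 0.2905]
tool_rot: [0.995, 0.101, -0.002, 0.0]
ft_force: [-0.8, 0.9, -0.7]
grip_width: -0.0002
```

{"name": "drive_tool", "arguments": {
  "steps": [-0.02, 0.03, 0, 0, 0, 0, 1, -0.02, 0.03, 0, 0, 0, 0, 1, -0.02, 0.03, 0, 0, 0, 0, 1, -0.02, 0.03, 0, 0, 0, 0, 1, -0.01, 0.03, 0, 0, 0, 0, 1, -0.01, 0.03, 0, 0, 0, 0, 1, 0, 0, 0, 0, 0, 0, 1, 0, 0, 0, 0, 0, 0, 1]
}}

```text
clock: 14.93
eef_pos: [0.3851, -0.2015, 0.2906]
tool_rot: [0.995, 0.101, -0.0, -0.0]
ft_force: [-0.5, 0.5, 1.2]
grip_width: -0.0003
```

```bash
python3 st.py;  python3 - <<'E'
from h import *
for n in ("top","side"):
    p,d=vision.camera(n); p0=np.load(f"pics/{n}0.npz")["p"]
    W=cloud(n,d);B=(W-C)@RB
    if n=="top":B[...,2]-=.0013
    hsv=cv2.cvtColor(p,cv2.COLOR_RGB2HSV);H,S,V=[hsv[...,i].astype(int) for i in range(3)]
    m=(abs(B[...,0])<.07)&(abs(B[...,1])<.105)&(H>102)&(H<128)&(S>110)&(B[...,2]>.07)
    q=B[m];print(n,"flap slope",len(q),np.polyfit(q[:,0]-.085,q[:,2],1))
    m=(H<14)&(S>150)&(V>60)&(abs(B[...,0])<.12)&(abs(B[...,1])<.12)&(B[...,2]>.095)
    print("orange y",np.percentile(B[m][:,1],[2,10,50,90,98]).round(4))
    for nm,b in (dict(can=[.54,-.25],) ).items(): pass
    if n=="top": z=p[130:350,150:500,::-1]
    else: z=p[150:380,170:440,::-1]
    cv2.imwrite(f"pics/{n}5.png",cv2.resize(z,None,fx=2.2,fy=2.2,interpolation=cv2.INTER_CUBIC))
E
```

```text
t 14.9333 tip box mm [-245.48 -201.76  217.99] heading err deg -0.15 F box [-0.37  0.54  1.23] q [-4.820e-01  1.190e-01 -1.800e-01  1.272e+00  1.000e-03  8.860e-01]
top flap slope 4426 [-0.01499201  0.08491724]
orange y [0.0038 0.005  0.0104 0.0675 0.0686]
side flap slope 2266 [-0.01616726  0.08430462]
orange y [0.002  0.0054 0.0448 0.0699 0.071 ]
```

View pics/top5.png

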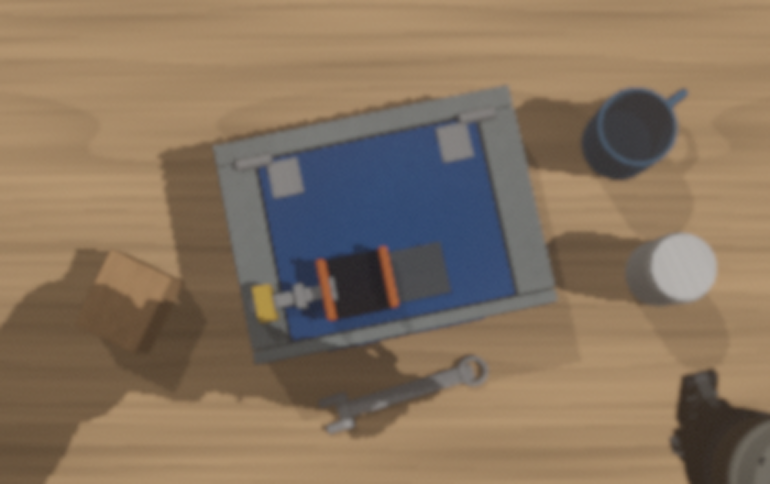

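View pics/side5.png

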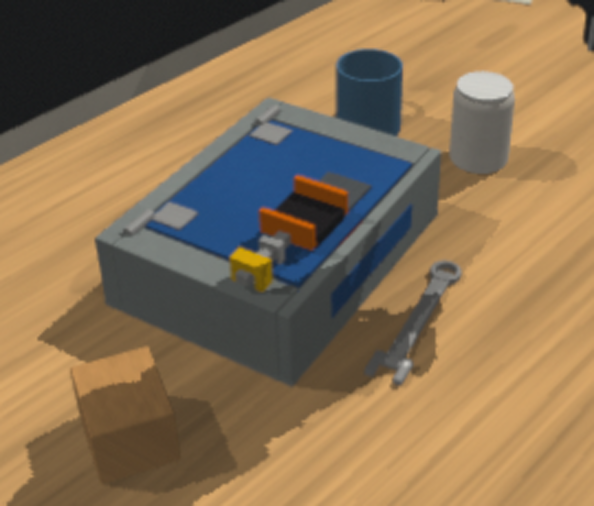

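The flap is shut at about 0.015 rad and the rod passes through the keeper (top view 265,300). The carriage is at about 36 mm and the bystanders look unmoved.

```bash
python3 -c "
from workcell import job_done; print(job_done())"
```

```text
the job is handed in; nothing more can be done
None
```

The box is shut and the job is handed in; no verdict was reported. I pressed the pad down with shut fingers until the flap met its stop, slid the carriage until it met its end stop, then lifted straight off and backed the arm away.

- **Forces:** the highest readings were about 15.7 N pressing down and about 17 N in total. Side force reached about 5 N at the end stop, with no jolt at the keeper. I read force between short moves, so brief peaks in between could have been missed.
- **Final state:** the two views put the flap at 0.015 and 0.016 rad, which matches its bolted rest. The carriage centre is at about 36 mm by the cameras, good to about 2 mm, and the rod can be seen through the keeper.
- **Bystanders:** the canister, mug, carton and spanner look unmoved in the pictures. I checked that by eye and did not measure it, and the arm's path never came near them.
- **Disagreement:** while I held the flap down, the side camera gave a slope of 0.0065 rad instead of 0. That is within its error, and the bolt entered the keeper without resistance.

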